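# Dryness check of a moisture-titration cell with a hand-held humidity probe

## Robot

A 6-joint arm with a two-finger parallel gripper is mounted at the origin on the work surface. World frame = base frame: x ahead of the robot, y to its left, z up, the work surface at z = 0. Lengths are in m, angles in rad, forces in N, time in s.
With the tool pointing down it reaches from about 0.3 to 0.875 m from the base axis. Payload 6.4 kg.
Tool frame: the origin (TCP) lies on the centre line of the jaws, within the pads' length; the fingertips stand 25 mm ahead of it and the grasp point (between the pads) lies 6 mm ahead of it (ctrl.tip_reach is the distance from the TCP to the fingertips, in m); z points along the fingers, y is the line along which they close (so a half turn about z gives the same grasp; the last joint's range is limited). The gripper opens to 85 mm and grips with 20 to 120 N. Pads are 22 mm wide; open, the fingers measure 114 mm over their backs; the gripper's body (76 mm by 85 mm) begins 54 mm behind the grasp point. The pads swing forward as they close: fully open they stand 13 mm farther back than shut.
Start: joints at [-1.343, 0.181, 1.607, -0, 1.354, -0.206], TCP at [0.242, -0.522, 0.256] pointing down, gripper open.
Joint ranges: [-2.99, 2.99], [-0.89, 2.07], [0.3, 2.58], [-1.14, 4.28], [0, 2.63], [-3.12, 3.12]. Speed limits (rad/s): [2.57, 2.57, 3.01, 3.14, 3.14, 3.14].

## Interface

Orientations are given as a unit quaternion [w, x, y, z].
In Python, from bench import ctrl gives the robot as it stands.
- The arm moves only by the tool servo_tool, never from a script. Its argument "motion" is a list that holds one entry, the list of rows, each a list of 5 numbers: the shift along the tool's x, y, z in cm, then the turn about the tool's z in degrees, then the closure, from -1 (fully open) to 1 (shut). In form: [[[dx, dy, dz, twist, claw], ...]]. A call has 1 to 5 rows; each row is the pose to reach, as a shift and turn from the pose commanded when the call began, along the tool's axes at that moment; what a row does not reach only later rows make up. A row lasts 1/10 s, in which the tool goes at most 50 mm and 8.59 degrees, less where a joint would pass 70% of its speed; a pose out of reach is approached as far as the arm can. A call with a gripper value outside its range is refused whole. The fingers move at their own pace and stop on an object; the grip force is fixed at half the most. Time passes only in rows, so rows that repeat a pose let the fingers close. It gives the time, the measured TCP pose, the force, the opening and the grip force at its end, in the units of the state.
- ctrl.get_obs(): the state, without advancing time (a new reading comes with each control period).
- ctrl.camera(name): name is "scene" or "top" or "wrist"; returns a dict with "pixels" (480x640x3 uint8, red, green, blue), "depth" (480x640 float32, m along the optical axis (not along the pixel's ray), 0 where there is no reading), "fx", "fy", "cx", "cy" (pixels), "R" (3x3) and "t" (3): a world point X has camera coordinates R X + t; the wrist camera has in their place "hand_eye" (4x4, takes a point from camera to tool coordinates, whose origin is the TCP and whose axes are the flange's). Camera axes: x right, y down, z forward; pixel columns grow to the right and rows downward; lengths in m; the calibration is good to about 2 mm. A picture is of the moment at which its call begins: read the wrist's pose just before it.
- ctrl.hand_in(): hands the job in; it is judged then, once.
The state is a dict: "time_s": time; "q": joint angles; "dq": joint speeds; "joint_efforts": joint torques, N m; "eef_pos": TCP position; "eef_rot": TCP orientation; "wrist_force": force on the tool from outside, world axes, zero at the start; "torque": the same for the moment, N m; "opening": opening from 0.0 (shut) to 1.0 (fully open); "grasp_force": force on a finger pad.
Only numpy, scipy, OpenCV 4.12 (cv2) and the standard library are available. Lean on these libraries where they do the work, as an engineer would, in place of code of your own. Each camera call takes 0.05 s, during which the arm holds its last target. There are 200 camera calls.

## Task

The glass cell on the stirrer base has been dried and is to be checked for moisture. Pull the orange-gripped stopper out of the centre port of the lid and put it with the other stoppers in their bin, then take the black-handled humidity probe from the rack and lower it upright through that port, never touching the port or the cell, until the yellow ring on its rod is level with the port's rim. Hold it still there, centred in the port, for at least three seconds for the reading, and finish while still holding it; leave everything else where it stands.

Things in the scene. Friction and masses are not known exactly. Their poses are not given: they have to be found in the camera images.
- station: the cell station, fixed: white stirrer base 140 x 140 mm, 45 mm high; on it a glass cell (90 mm diameter, inner floor 50 mm above the table) with a round white lid (100 mm diameter, top face 133 mm above the table). In the lid's centre a black port neck, 33 mm outside diameter, rises to 155 mm; the low fittings around it reach 147 mm. Origin: centre of the underside, z up
- bulb (a point): top of the upright glass bulb (22 mm diameter) of the drying tube that leaves the lid on the side nearer the robot, 83 mm from the port's axis, 182 mm above the table; keep the gripper clear of it
- port (a point): centre of the rim of the lid's centre port, 155 mm above the table. The bore is vertical, 22 mm in diameter and 30 mm long, then opens into the empty cell; frame turns with the station
- stopper: the stopper in the centre port, loose fit, 35 g or so: white plug 19 mm diameter, 25 mm long, with a flange 30 mm diameter, 5 mm thick that rests on the port rim, and above it an upright orange grip 28 mm (its x) x 12 mm (its y), 28 mm tall. Total height 58 mm; the grip spans 30 to 58 mm above the origin. Origin: centre of the plug's underside, z up; pinch the grip along its y
- stopper_bin: blue open bin in which the two spare stoppers stand, fixed, outside 110 mm (its x) x 140 mm (its y) x 30 mm high, walls and floor 4 mm. The spares stand at its -y end, 44 mm from the middle; the +y half is free. Origin: centre of the underside, z up. The two bins may have changed places
- vial_bin: the other blue bin, same size, with three glass vials standing in it; fixed. Not for the stopper. Origin: centre of the underside, z up
- rack: fixed white probe rack 200 mm (its x) x 70 mm x 120 mm high; its 12 mm top plate has two 16 mm holes on its x axis, 45 mm either side of the middle. The probe hangs in one, the electrode in the other (which one varies). Origin: centre of the underside, z up
- probe: hand-held humidity probe, 0.12 kg or so, hanging upright in the rack by its collar: steel rod 12 mm diameter, 105 mm long with a brass-coloured filter end, then a grey collar 29 mm diameter, 5 mm thick, then a round black handle 25 mm diameter from 110 to 165 mm above the origin (165 is its top). Origin: centre of the rod's lower end, z up the rod
- probe_ring (a point): centre of the rod at the yellow depth ring, on the probe's axis 60 mm above its lower end
- electrode: glass electrode hanging in the other rack hole: amber rod 12 mm diameter, 90 mm long, blue cap 23 mm diameter, top 41 mm above the rack's plate; leave it. Origin: lower end of the rod, z up
- spare_a: same make as the stopper in the port (orange grip, 58 mm tall), standing in stopper_bin; leave it. Origin: centre of its underside, z up
- spare_b: same make as the stopper in the port (orange grip, 58 mm tall), standing in stopper_bin; leave it. Origin: centre of its underside, z up
- vial_a: small clear glass sample vial with white cap, 22 mm diameter, 46 mm tall, standing in vial_bin; leave it. Origin: centre of its underside, z up
- vial_b: small clear glass sample vial with white cap, 22 mm diameter, 46 mm tall, standing in vial_bin; leave it. Origin: centre of its underside, z up
- vial_c: small clear glass sample vial with white cap, 22 mm diameter, 46 mm tall, standing in vial_bin; leave it. Origin: centre of its underside, z up
- reagent: brown glass bottle, 72 mm diameter, 150 mm tall, red cap, beyond the cell; leave it. Origin: centre of its underside, z up
- beaker: glass beaker, 68 mm diameter, 85 mm tall, beyond the cell; leave it. Origin: centre of its underside, z up

How it is judged:
On the way, in this order (a step that is already met when the one before it is completed fails the run):
1. the stopper lies with the other stoppers in their bin, let go and at rest (x of stopper in the frame of stopper_bin between -0.05 and 0.05 m and y of stopper in the frame of stopper_bin between -0.065 and 0.065 m and height (world z) of stopper below 0.03 m and contact force between stopper and the fingers below 0.1 N and linear speed of stopper below 0.02 m/s), for 0.2 s.
2. the probe, in the fingers, hangs over the open port with its lower end above the rim (z of probe in the frame of port above 0.002 m and horizontal distance between probe and port below 0.02 m and contact force between probe and the fingers above 1 N), for 0.1 s.
3. the probe is held still and centred in the port at the depth ring for the reading (z of probe_ring in the frame of port between -0.007 and 0.007 m and horizontal distance between each of probe_ring, probe and port below 0.0035 m and linear speed of probe below 0.01 m/s and contact force between probe and the fingers above 1 N and contact force between probe and station below 0.1 N), for 2 s.
At the end, for the whole second after the job is handed in: The probe hangs in the fingers, still (under 10 mm/s), touching nothing of the station, with its ring within 7 mm of the height of the port rim and both the ring and the rod's lower end within 3.5 mm of the port's axis; the stopper lies in the stopper bin, let go and at rest (all of step 1 and all of step 3); the arm keeps its last pose, push and grip.
It fails at once if the probe touches the port, the lid or the cell (over 0.5 N) (contact force between probe and station above 0.5 N).
It fails at once if a bystander (electrode, spare stoppers, vials, bottle, beaker) is shifted by more than 30 mm or knocked over (distance of any of electrode, spare_a, spare_b, vial_a, vial_b, vial_c, reagent, beaker from where it was at the start of the episode above 0.03 m or angle between any of electrode, spare_a, spare_b, vial_a, vial_b, vial_c, reagent, beaker's own z axis and vertical above 0.5 rad).
It also fails if it takes over 72 s, if anything falls off the work surface, if the arm or the gripper's body presses on something with over 40 N, if the wrist force passes 120 N, or if a joint passes its speed limit or range.

## Working session

There is one attempt and no reset: what is moved stays moved. The work goes in short steps, Python scripts to look and compute and a tool call to move; the robot and the scene stay as the last step left them, time stands still between calls to the robot, and variables do not carry over. Pictures are saved under pics/ and viewed, at most 10 in all, crops included, and the job is handed in when it is done.

Besides the shell and the picture viewer there is one more tool, called after "Request:" as a command line: name --argument value ..., lists and objects as JSON in quotes. servo_tool: Moves the arm, as the interface text tells. Its arguments: {"type":"object","properties":{"motion":{"type":"array"}},"required":["motion"]}

```bash
mkdir -p pics; cat > h.py <<'E'
import numpy as np, cv2
from bench import ctrl
def cam(n):
    o=ctrl.get_obs(); c=ctrl.camera(n); c['obs']=o; return c
def save(c,f,crop=None,s=1):
    im=c['pixels'][:,:,::-1]
    if crop: x0,y0,x1,y1=crop; im=im[y0:y1,x0:x1]
    cv2.imwrite('pics/'+f,cv2.resize(im,None,fx=s,fy=s,interpolation=cv2.INTER_CUBIC))
def cloud(c):
    v,u=np.mgrid[:480,:640]; d=c['depth']
    P=np.stack([(u-c['cx'])/c['fx']*d,(v-c['cy'])/c['fy']*d,d],-1)
    W=(P-c['t'])@c['R']; W[d==0]=np.nan
    return W
def ray(c,u,v,z):
    r=c['R'].T@np.array([(u-c['cx'])/c['fx'],(v-c['cy'])/c['fy'],1]); o=-c['R'].T@c['t']
    return o+r*(z-o[2])/r[2]
E
python3 - <<'E'
from h import *
import pickle
for n in ('top','scene'):
    c=cam(n); save(c,n+'0.png'); pickle.dump(c,open(n+'.pkl','wb'))
    print(n,-c['R'].T@c['t'],c['R'][2],c['fx'])
o=ctrl.get_obs(); print(o); print(ctrl.tip_reach)
E
```

```text
top [ 0.34246104 -0.02447468  1.27416161] [ 0.21656345  0.00386445 -0.9762609 ] 528.4599578620797
scene [ 1.26067631 -0.18691664  0.83878316] [-0.67498283  0.17977942 -0.71559594] 524.305092286269
{'time_s': 0.1, 'q': array([-1.34329296e+00,  1.81447852e-01,  1.60789510e+00, -4.75004571e-06,
        1.35378180e+00, -2.06319396e-01]), 'dq': array([-0.0005887 , -0.00172868, -0.00218267,  0.00045193,  0.00029277,
        0.00016969]), 'joint_efforts': array([ 5.44780255e-05, -4.45882237e+01, -3.52239203e+01, -2.89629133e-04,
        4.09232540e-03, -7.43180152e-06]), 'eef_pos': array([ 0.24159882, -0.52128982,  0.25549107]), 'eef_rot': array([-7.65982484e-04,  9.76566425e-01,  2.15214849e-01, -1.04326321e-05]), 'wrist_force': array([-0.02435459, -0.39303667, -1.01987401]), 'torque': array([ 0.01071933, -0.00053006, -0.02727136]), 'grasp_force': 0.0, 'opening': 0.9977802570534667}
0.025
```

View pics/top0.png

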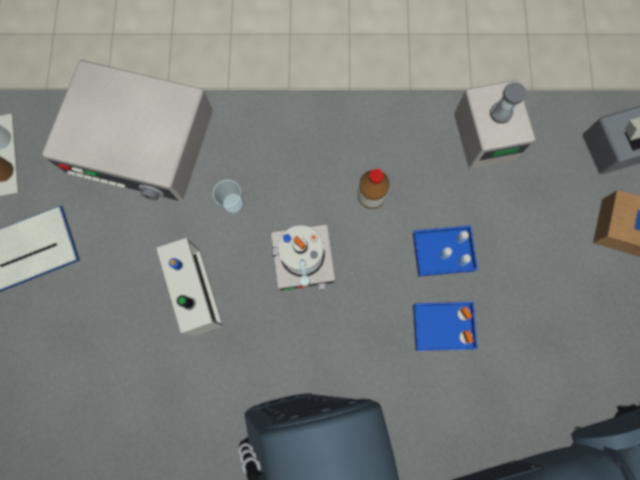

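View pics/scene0.png

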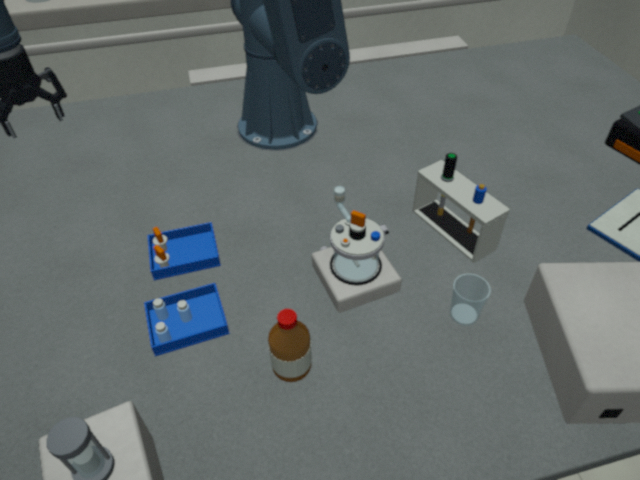

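The top view shows the stopper in the lid at (300,243), the stopper bin at (445,327) with the spares on its right, the vial bin at (445,251) and the probe (black) at (186,301). The electrode (blue) is at (176,264). The scene view shows the same layout, with the bulb on the robot side of the lid.

```bash
python3 - <<'E'
from h import *
import pickle
T=pickle.load(open('top.pkl','rb')); S=pickle.load(open('scene.pkl','rb'))
a=T['pixels'][210:300,255:345,::-1]; b=T['pixels'][235:340,150:230,::-1]
s=S['pixels'][175:315,305:405,::-1]; s2=S['pixels'][145:265,405:515,::-1]
f=lambda i:cv2.resize(i,(int(i.shape[1]*300/i.shape[0])//1,300),interpolation=cv2.INTER_CUBIC)
r1=np.hstack([f(a),f(b)]); r2=np.hstack([f(s),f(s2)])
w=max(r1.shape[1],r2.shape[1]); p=lambda i:np.pad(i,((0,0),(0,w-i.shape[1]),(0,0)))
cv2.imwrite('pics/crops.png',np.vstack([p(r1),p(r2)])); print(r1.shape,r2.shape)
for n,c in (('top',T),('scene',S)):
    W=cloud(c); hsv=cv2.cvtColor(c['pixels'],cv2.COLOR_RGB2HSV)
    rr=lambda z0,z1,m,nm:[print(n,nm,st[4],np.round(ct,1),np.round(np.nanmedian(W[lab==i],0),4), np.round(np.nanmin(W[lab==i],0),3),np.round(np.nanmax(W[lab==i],0),3)) for k,lab,sts,cts in [cv2.connectedComponentsWithStats(m.astype(np.uint8))] for i,(st,ct) in enumerate(zip(sts,cts)) if i and st[4]>12]
    H,Sx,V=[hsv[...,i].astype(int) for i in range(3)]
    reg=(W[...,0]>.2)&(W[...,0]<.8)&(W[...,1]<.4)&(W[...,1]>-.4)
    rr(0,0,reg&(H<15)&(Sx>150)&(V>120),'orange')
    rr(0,0,reg&(H>105)&(H<125)&(Sx>170)&(V>60),'blue')
    rr(0,0,reg&(V<50)&(W[...,2]>.13),'black')
    rr(0,0,reg&(W[...,2]>.126)&(W[...,2]<.138)&(np.abs(W[...,1]-.02)<.12),'lid')
    rr(0,0,reg&(W[...,2]>.112)&(W[...,2]<.126)&(W[...,1]>.12)&(Sx<60),'racktop')
    rr(0,0,reg&(W[...,2]>.04)&(W[...,2]<.05)&(np.abs(W[...,1]-.02)<.12)&(Sx<60),'base')
E
```

```text
(300, 528, 3) (300, 489, 3)
top orange 161 [376.1 175.8] [ 0.7573 -0.1256  0.1493] [ 0.742 -0.146  0.104] [ 0.778 -0.11   0.156]
top orange 47 [299.  242.4] [0.5943 0.0426 0.1875] [0.585 0.034 0.178] [0.604 0.051 0.192]
top orange 50 [465.9 312.6] [ 0.4586 -0.3337  0.0614] [ 0.449 -0.344  0.051] [ 0.47  -0.325  0.068]
top orange 50 [468.1 336.5] [ 0.4044 -0.3352  0.0617] [ 0.395 -0.345  0.056] [ 0.416 -0.328  0.066]
top blue 2056 [441.7 250.7] [ 0.6182 -0.2916  0.0044] [ 0.553 -0.371 -0.004] [ 0.673 -0.226  0.036]
top blue 20 [286.7 237.9] [0.6136 0.072  0.1453] [0.609 0.067 0.141] [0.619 0.076 0.15 ]
top blue 25 [177.6 264.8] [0.5514 0.307  0.1519] [0.547 0.305 0.139] [0.56  0.312 0.157]
top blue 2214 [440.5 326.1] [ 0.4331 -0.2843  0.0042] [ 0.378 -0.36  -0.006] [ 0.486 -0.22   0.035]
top black 59 [188.2 302.7] [0.4683 0.2751 0.1625] [0.461 0.273 0.137] [0.478 0.281 0.184]
top black 1668 [294.7 409.1] [0.2915 0.0193 0.6277] [ 0.268 -0.046  0.334] [0.309 0.107 0.79 ]
top black 34 [360.5 401.2] [ 0.3093 -0.0522  0.7626] [ 0.308 -0.058  0.752] [ 0.31  -0.048  0.773]
top black 681 [605
[... 1752 characters left out ...]
[0.271 0.001 0.37 ] [0.299 0.093 0.459]
scene black 1464 [323.9  66. ] [0.2851 0.0668 0.3147] [0.267 0.017 0.262] [0.298 0.119 0.363]
scene black 196 [449.2 166.7] [0.4836 0.2829 0.1589] [0.471 0.275 0.131] [0.489 0.297 0.182]
scene black 97 [356.9 234.4] [0.6119 0.041  0.1461] [0.604 0.03  0.135] [0.616 0.057 0.155]
scene lid 1193 [357.8 239.6] [0.6148 0.0401 0.1328] [ 0.551 -0.006  0.126] [0.652 0.108 0.138]
scene racktop 2017 [463.2 193.6] [0.5287 0.2997 0.12  ] [0.411 0.235 0.112] [0.622 0.369 0.126]
scene racktop 766 [556.4 273.8] [0.7773 0.3642 0.1208] [0.744 0.332 0.112] [0.8   0.4   0.126]
scene base 1753 [353.5 276.6] [0.6386 0.0157 0.0448] [ 0.534 -0.033  0.04 ] [0.677 0.122 0.05 ]
```

View pics/crops.png

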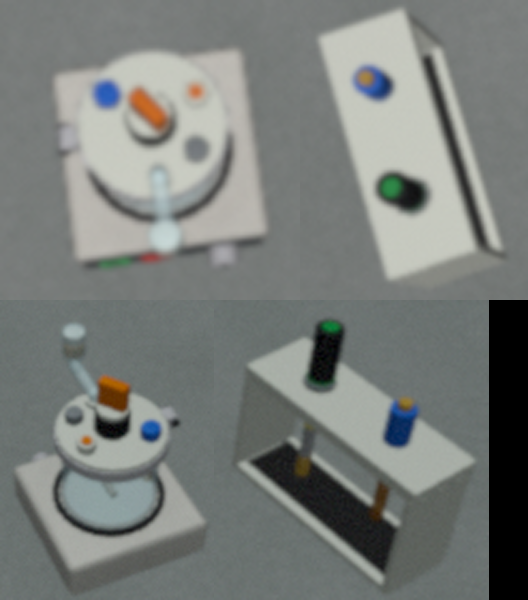

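The crops show the orange grip on the port at about top pixel (299,243), slanting to lower right, and the bulb at (304,281). In the rack, the probe's green top is at (187,301) and the electrode is at (177,264).

```bash
cat >> h.py <<'E'
from scipy.spatial.transform import Rotation as Ro
def wcloud(c):
    v,u=np.mgrid[:480,:640]; d=c['depth'].astype(float)
    P=np.stack([(u-c['cx'])/c['fx']*d,(v-c['cy'])/c['fy']*d,d],-1)
    X=c['hand_eye']; w,x,y,z=c['obs']['eef_rot']; Rt=Ro.from_quat([x,y,z,w]).as_matrix()
    W=(P@X[:3,:3].T+X[:3,3])@Rt.T+c['obs']['eef_pos']; W[d==0]=np.nan
    return W
def delta(p,yaw=None):
    "tool shift in cm to put the TCP at p (yaw of tool x: also twist in deg)"
    o=ctrl.get_obs(); w,x,y,z=o['eef_rot']; Rt=Ro.from_quat([x,y,z,w]).as_matrix()
    cur=np.degrees(np.arctan2(Rt[1,0],Rt[0,0]))
    print('tcp',np.round(o['eef_pos'],4),'yaw x',round(cur,2),'tilt',np.round(Rt[:,2],4),'move cm',np.round(Rt.T@(np.array(p)-o['eef_pos'])*100,2), 'twist' if yaw is not None else '', '' if yaw is None else round(-((yaw-cur+90)%180-90),1))
E
python3 - <<'E'
from h import *
import pickle
T=pickle.load(open('top.pkl','rb')); S=pickle.load(open('scene.pkl','rb'))
from scipy.optimize import least_squares
def pca(Q):
    Q=Q-Q.mean(0); w,v=np.linalg.eigh(Q.T@Q); return np.degrees(np.arctan2(v[1,1],v[0,1]))
for n,c in (('top',T),('scene',S)):
    W=cloud(c); hsv=cv2.cvtColor(c['pixels'],cv2.COLOR_RGB2HSV); H,Sx,V=[hsv[...,i].astype(int) for i in range(3)]
    near=np.hypot(W[...,0]-.598,W[...,1]-.047)<.03
    m=near&(W[...,2]>.182); Q=W[m][:,:2]; print(n,'grip',len(Q),Q.mean(0),pca(Q), (Q.max(0)+Q.min(0))/2)
    m=(np.hypot(W[...,0]-.598,W[...,1]-.047)<.058)&(W[...,2]>.128)&(W[...,2]<.137); h=cv2.convexHull(W[m][:,:2].astype(np.float32))
    print(' lid',cv2.minEnclosingCircle(h))
    m=(W[...,2]>.116)&(W[...,2]<.124)&(W[...,1]>.2)&(W[...,0]<.64)&(W[...,0]>.38)&(W[...,1]<.4)
    print(' rack',cv2.minAreaRect(W[m][:,:2].astype(np.float32)))
    m=(np.hypot(W[...,0]-.475,W[...,1]-.28)<.03)&(W[...,2]>.178); print(' probe top',m.sum(),np.nanmean(W[m],0))
    for nm,x in (('stbin',.433),('vbin',.618)):
        m=(abs(W[...,0]-x)<.08)&(abs(W[...,1]+.29)<.1)&(H>105)&(H<125)&(Sx>150)&(W[...,2]<.04)
        print(nm,cv2.minAreaRect(W[m&(W[...,2]>.024)][:,:2].astype(np.float32)))
    print(' bulb',[np.round(np.nanmean(W[(np.hypot(W[...,0]-.52,W[...,1]-.04)<.04)&(W[...,2]>.165)],0),4)])
delta([.596,.047,.26],40)
print(T['cx'],ctrl.camera('wrist')['hand_eye'])
E
```

```text
top grip 78 [0.59611258 0.04380854] 46.762154138538044 [0.5964752  0.04378266]
 lid ((0.5947482585906982, 0.04834403842687607), 0.056077223271131516)
 rack ((0.5141642689704895, 0.3010495901107788), (0.2006715089082718, 0.07160227000713348), 19.655054092407227)
 probe top 90 [0.47157082 0.28540486 0.18031003]
stbin ((0.43224334716796875, -0.29118382930755615), (0.10738545656204224, 0.13950371742248535), 1.6708567142486572)
vbin ((0.6130907535552979, -0.2991727888584137), (0.10955087095499039, 0.13969016075134277), 5.655259609222412)
 bulb [array([0.5131, 0.0314, 0.1799])]
scene grip 94 [0.60027002 0.04507055] 46.24258396067441 [0.60015568 0.04590949]
 lid ((0.6012510061264038, 0.04977990686893463), 0.056059759110212326)
 rack ((0.516854465007782, 0.3030233085155487), (0.20536114275455475, 0.0761648640036583), 19.768169403076172)
 probe top 63 [0.47542045 0.28696945 0.18017055]
stbin ((0.434944748878479, -0.2886587679386139), (0.11283617466688156, 0.13815473020076752), 1.2293736934661865)
vbin ((0.6162563562393188, -0.2974454164505005), (0.11213349550962448, 0.13834527134895325), 5.468991279602051)
 bulb [array([0.5204, 0.0327, 0.1771])]
tcp [ 0.2416 -0.5213  0.2555] yaw x 24.86 tilt [-4.0e-04  1.5e-03 -1.0e+00] move cm [ 56.04 -36.67  -0.38] twist -15.1
328.7245862299661 [[ 4.47140804e-04 -9.56919806e-01 -2.90352003e-01  7.35491670e-02]
 [ 9.99999852e-01  3.37934317e-04  4.26257426e-04  7.34998821e-04]
 [-3.09774267e-04 -2.90352151e-01  9.56919815e-01 -1.17476789e-01]
 [ 0.00000000e+00  0.00000000e+00  0.00000000e+00  1.00000000e+00]]
```

Request:
servo_tool --motion '[[[4,-2.6,-1,0,-1],[8,-5.2,-2,0,-1],[12,-7.8,-3,0,-1],[16,-10.4,-4,0,-1],[20,-13,-4.5,0,-1]]]'

```text
time_s: 0.65
eef_pos: [0.3693, -0.3182, 0.3021]
eef_rot: [0.001, 0.977, 0.215, 0.0]
wrist_force: [0.2, -0.2, -0.4]
opening: 1.002
grasp_force: 0.0
```

Request:
servo_tool --motion '[[[4,-2.6,0,0,-1],[8,-5.2,0,0,-1],[12,-7.8,0,0,-1],[16,-10.4,0,0,-1],[20,-13,0,0,-1]]]'

```text
time_s: 1.15
eef_pos: [0.496, -0.1158, 0.3013]
eef_rot: [0.0, 0.977, 0.215, 0.0]
wrist_force: [1.1, -0.2, 0.4]
opening: 0.999
grasp_force: 0.0
```

Request:
servo_tool --motion '[[[4,-2.6,0,-6,-1],[8,-5.2,0,-12,-1],[12,-7.8,0,-18,-1],[16,-10.4,0,-21.6,-1],[16.1,-10.4,0,-21.6,-1]]]'

```text
time_s: 1.65
eef_pos: [0.5991, 0.0493, 0.3004]
eef_rot: [-0.001, 0.918, 0.398, 0.0]
wrist_force: [-0.6, -0.5, 0.1]
opening: 1.002
grasp_force: 0.0
```

```bash
python3 - <<'E'
from h import *
delta([.598,.0445,.30],46.5)
c=cam('wrist'); save(c,'w1.png'); W=wcloud(c)
m=(np.hypot(W[...,0]-.598,W[...,1]-.045)<.035)&(W[...,2]>.183)&(W[...,2]<.195); Q=W[m][:,:2].astype(np.float32); print(m.sum(),cv2.minAreaRect(Q),np.nanmedian(W[m][:,2]))
m=(np.hypot(W[...,0]-.598,W[...,1]-.047)<.06)&(W[...,2]>.129)&(W[...,2]<.137); print(cv2.minEnclosingCircle(cv2.convexHull(W[m][:,:2].astype(np.float32))),m.sum())
print(ctrl.get_obs()['q'])
E
```

```text
tcp [0.5991 0.0493 0.3004] yaw x 46.86 tilt [-2.0e-04  1.9e-03 -1.0e+00] move cm [-0.43  0.25  0.04] twist 0.4
705 ((0.5977616310119629, 0.04403979703783989), (0.027414796873927116, 0.011550303548574448), 46.684425354003906) 0.18746494872795394
((0.5965965986251831, 0.04962160065770149), 0.05696125328540802) 8525
[-1.19220313e-01  2.03953401e-01  1.49044243e+00  2.74945569e-04
  1.44849277e+00  6.36323485e-01]
```

View pics/w1.png

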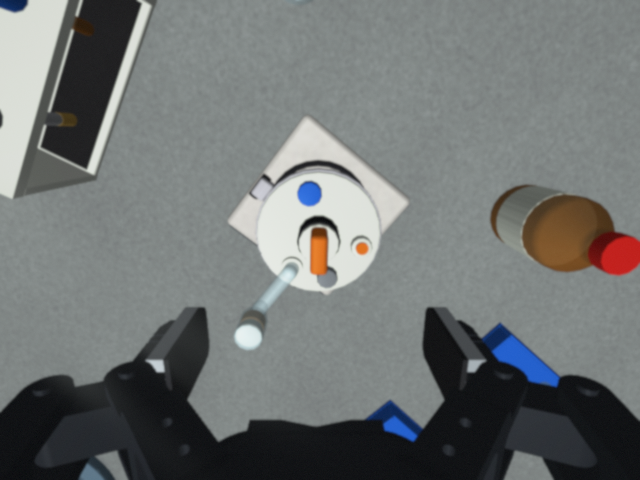

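The wrist view shows the grip at (319,250), upright between the fingers, and the bulb at (248,335), clear of the finger line. The three cameras agree on the grip centre to within about 3 mm. Next I descend and grasp.

Request:
servo_tool --motion '[[[-0.46,0.25,2,0,-1],[-0.46,0.25,5,0,-1],[-0.46,0.25,8,0,-1],[-0.46,0.25,10.4,0,-1],[-0.46,0.25,11.1,0,-1]]]'

```text
time_s: 2.2
eef_pos: [0.594, 0.0383, 0.187]
eef_rot: [-0.001, 0.919, 0.394, -0.003]
wrist_force: [1.3, -0.7, -0.3]
opening: 0.999
grasp_force: 0.0
```

Request:
servo_tool --motion '[[[0,0,0,0,0],[0,0,0,0,1],[0,0,0,0,1],[0,0,0,0,1],[0,0,0,0,1]]]'

```text
time_s: 2.7
eef_pos: [0.5964, 0.0396, 0.1913]
eef_rot: [-0.0, 0.919, 0.394, 0.0]
wrist_force: [-15.9, 11.5, 18.8]
opening: 0.14
grasp_force: 11.1
```

Request:
servo_tool --motion '[[[0,0,0,0,1],[0,0,0,0,1],[0,0,0,0,1],[0,0,0,0,1],[0,0,0,0,1]]]'

```text
time_s: 3.2
eef_pos: [0.5959, 0.0402, 0.1914]
eef_rot: [-0.001, 0.919, 0.395, -0.0]
wrist_force: [-4.3, 2.5, 7.1]
opening: 0.125
grasp_force: 60.1
```

Request:
servo_tool --motion '[[[0,0,-0.4,0,1],[0,0,-1,0,1],[0,0,-2,0,1],[0,0,-3,0,1],[0,0,-4,0,1]]]'

```text
time_s: 3.7
eef_pos: [0.5971, 0.0388, 0.232]
eef_rot: [0.001, 0.919, 0.394, 0.001]
wrist_force: [0.7, 0.5, -0.0]
opening: 0.131
grasp_force: 59.2
```

Request:
servo_tool --motion '[[[0,0,-1,0,1],[0,0,-2,0,1],[0,0,-3,0,1],[0,0,-4,0,1],[0,0,-4,0,1]]]'

```text
time_s: 4.2
eef_pos: [0.5973, 0.0391, 0.2724]
eef_rot: [0.001, 0.919, 0.394, 0.001]
wrist_force: [0.2, 0.2, -1.3]
opening: 0.124
grasp_force: 59.2
```

Request:
servo_tool --motion '[[[0,0,0,0,1],[0,0,0,0,1]]]'

```text
time_s: 4.4
eef_pos: [0.596, 0.0393, 0.2696]
eef_rot: [-0.0, 0.919, 0.394, -0.001]
wrist_force: [-0.4, 0.3, -0.5]
opening: 0.129
grasp_force: 59.2
```

```bash
python3 - <<'E'
from h import *
import pickle
delta([.434,-.255,.27])
for n in('top','scene'):
    c=cam(n); W=cloud(c); m=(np.hypot(W[...,0]-.598,W[...,1]-.045)<.04)&(W[...,2]>.145)&(W[...,2]<.165)
    print(n,m.sum(),np.nanmean(W[m],0)); pickle.dump(c,open(n+'2.pkl','wb')); 
    if n=='scene': save(c,'s2.png',(300,150,420,270),4)
E
```

```text
tcp [0.596  0.0393 0.2696] yaw x 46.46 tilt [-1.2e-03  2.0e-04 -1.0e+00] move cm [-3.25e+01  8.53e+00 -3.00e-02]  
top 52 [0.58767795 0.04683233 0.15347469]
scene 234 [0.59995481 0.04485004 0.15064754]
```

View pics/s2.png

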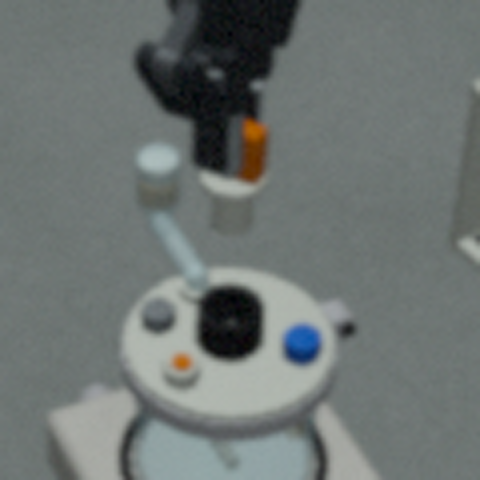

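The stopper is out and hangs upright in the fingers, about 4 mm off centre along its grip. The bore is open. Next I carry it to the stopper bin.

Request:
servo_tool --motion '[[[-3.4,0.9,0,0,1],[-7,1.9,0,0,1],[-10.6,2.8,0,0,1],[-14,3.7,0,0,1],[-17.5,4.7,0,0,1]]]'

```text
time_s: 5.0
eef_pos: [0.5089, -0.1208, 0.2699]
eef_rot: [-0.0, 0.919, 0.395, -0.0]
wrist_force: [1.0, 0.1, -0.0]
opening: 0.124
grasp_force: 59.3
```

Request:
servo_tool --motion '[[[-4,1.1,0,0,1],[-8,2.2,2,0,1],[-12,3.2,4,0,1],[-15,4,6,0,1],[-15.9,4.3,8,0,1]]]'

```text
time_s: 5.5
eef_pos: [0.4299, -0.2673, 0.1894]
eef_rot: [0.0, 0.92, 0.393, -0.0]
wrist_force: [0.1, 0.2, -1.2]
opening: 0.128
grasp_force: 59.3
```

Request:
servo_tool --motion '[[[0,0,0,0,1],[0,0,0,0,1],[0,0,0,0,1]]]'

```text
time_s: 5.8
eef_pos: [0.4324, -0.2645, 0.1914]
eef_rot: [0.001, 0.919, 0.395, 0.0]
wrist_force: [1.1, 0.6, -1.0]
opening: 0.125
grasp_force: 59.2
```

```bash
python3 - <<'E'
from h import *
delta([.431,-.265,.067])
E
```

```text
tcp [ 0.4324 -0.2645  0.1914] yaw x 46.51 tilt [ 1.2e-03 -9.0e-04 -1.0e+00] move cm [-0.14 -0.09 12.44]
```

Request:
servo_tool --motion '[[[0,0,3,0,1],[0,0,6,0,1],[0,0,9,0,1],[0,0,10.5,0,1],[0,0,11.5,0,1]]]'

```text
time_s: 6.3
eef_pos: [0.4321, -0.264, 0.0749]
eef_rot: [-0.0, 0.919, 0.395, 0.0]
wrist_force: [0.5, -0.3, -0.7]
opening: 0.127
grasp_force: 59.3
```

Request:
servo_tool --motion '[[[0,0,0.2,0,1],[0,0,0.5,0,1],[0,0,0.7,0,1],[0,0,0.7,0,1],[0,0,0.7,0,1]]]'

```text
time_s: 6.8
eef_pos: [0.4318, -0.2651, 0.0689]
eef_rot: [0.0, 0.919, 0.394, 0.0]
wrist_force: [0.1, -0.9, -1.2]
opening: 0.128
grasp_force: 59.3
```

Go down 2 mm more, open partially, then rise.

Request:
servo_tool --motion '[[[0,0,0.2,0,1],[0,0,0.25,0,1],[0,0,0.25,0,1],[0,0,0.25,0,1]]]'

```text
time_s: 7.2
eef_pos: [0.4315, -0.2648, 0.0658]
eef_rot: [-0.0, 0.919, 0.394, -0.0]
wrist_force: [-1.0, 0.8, -0.2]
opening: 0.126
grasp_force: 59.3
```

Request:
servo_tool --motion '[[[0,0,0,0,0.5],[0,0,0,0,0.4],[0,0,0,0,0.3],[0,0,0,0,0.3],[0,0,0,0,0.3]]]'

```text
time_s: 7.7
eef_pos: [0.4316, -0.2648, 0.0658]
eef_rot: [0.0, 0.919, 0.394, 0.0]
wrist_force: [0.3, -1.5, -0.2]
opening: 0.351
grasp_force: 0.0
```

Request:
servo_tool --motion '[[[0,0,-0.5,0,0.3],[0,0,-2,0,0.3],[0,0,-4,0,0.3],[0,0,-8,0,0.3],[0,0,-12,0,-1]]]'

```text
time_s: 8.2
eef_pos: [0.431, -0.2643, 0.1868]
eef_rot: [-0.001, 0.919, 0.394, -0.0]
wrist_force: [0.1, -0.8, 0.3]
opening: 0.505
grasp_force: 0.0
```

Request:
servo_tool --motion '[[[0,0,-4,0,-1],[0,0,-8,0,-1],[0,0,-10,0,-1],[0,0,-10,0,-1],[0,0,-10,0,-1]]]'

```text
time_s: 8.7
eef_pos: [0.4314, -0.2647, 0.2857]
eef_rot: [0.0, 0.919, 0.394, 0.0]
wrist_force: [-0.0, -0.7, -1.0]
opening: 1.0
grasp_force: 0.0
```

```bash
python3 - <<'E'
from h import *
delta([.5,.2,.30],19.7)
c=cam('wrist'); save(c,'w3.png')
W=wcloud(c)
m=(np.hypot(W[...,0]-.434,W[...,1]+.262)<.03)&(W[...,2]>.03)&(W[...,2]<.08); print(m.sum(),np.nanmean(W[m],0),np.nanmax(W[m],0))
E
```

```text
tcp [ 0.4314 -0.2647  0.2857] yaw x 46.46 tilt [ 3.e-04 -3.e-04 -1.e+00] move cm [ 38.41 -27.04  -1.44] twist 26.8
713 [ 0.43627627 -0.26199138  0.04775234] [ 0.4496047  -0.24845095  0.06439269]
```

View pics/w3.png

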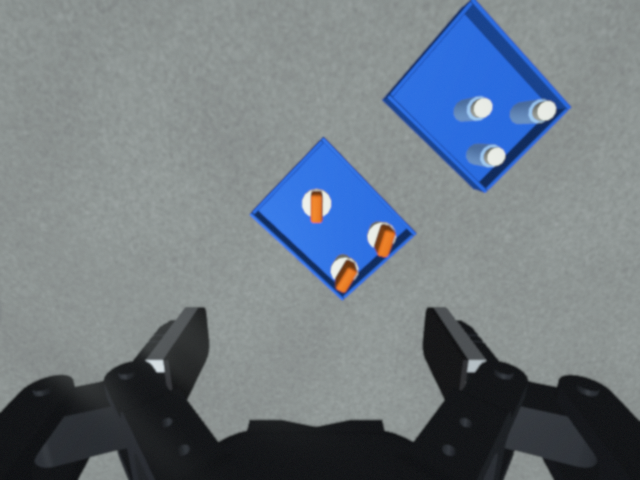

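The wrist view shows the stopper standing at (316,206) in the free half of the stopper bin; both spares and the vials are undisturbed. Next I go to above the probe.

Request:
servo_tool --motion '[[[2,-1.6,0,0,-1],[5,-4,0,0,-1],[8.5,-6.9,0,0,-1],[12,-9.7,0,0,-1],[15.5,-12.6,0,0,-1]]]'

```text
time_s: 9.25
eef_pos: [0.4459, -0.0638, 0.2837]
eef_rot: [-0.001, 0.919, 0.394, -0.001]
wrist_force: [0.1, -1.0, -0.6]
opening: 1.001
grasp_force: 0.0
```

Request:
servo_tool --motion '[[[3.5,-2.8,0,0,-1],[7,-5.7,0,0,-1],[10.5,-8.5,0,0,-1],[13,-10.6,0,0,-1],[15,-12.2,0,0,-1]]]'

```text
time_s: 9.75
eef_pos: [0.4606, 0.1293, 0.2836]
eef_rot: [-0.001, 0.919, 0.395, -0.002]
wrist_force: [0.6, 0.3, 0.7]
opening: 0.999
grasp_force: 0.0
```

Request:
servo_tool --motion '[[[3,-2.4,0,6,-1],[6,-4.9,0,12,-1],[9,-7.3,0,18,-1],[11.5,-9.3,0,24,-1],[12.4,-10.1,0,26.8,-1]]]'

```text
time_s: 10.25
eef_pos: [0.4728, 0.2889, 0.2832]
eef_rot: [-0.0, 0.985, 0.17, -0.002]
wrist_force: [-1.1, 0.2, -0.2]
opening: 0.999
grasp_force: 0.0
```

Request:
servo_tool --motion '[[[0,0,0,0,-1],[0,0,0,0,-1],[0,0,0,0,-1]]]'

```text
time_s: 10.55
eef_pos: [0.4738, 0.2856, 0.2849]
eef_rot: [0.0, 0.985, 0.171, -0.001]
wrist_force: [0.2, -0.8, 0.2]
opening: 1.002
grasp_force: 0.0
```

```bash
python3 - <<'E'
from h import *
c=cam('wrist'); save(c,'w4.png'); W=wcloud(c)
m=(np.hypot(W[...,0]-.4735,W[...,1]-.2865)<.03)&(W[...,2]>.172)&(W[...,2]<.19); p=np.nanmean(W[m],0)
print(m.sum(),p,cv2.minEnclosingCircle(cv2.convexHull(W[m][:,:2].astype(np.float32))),np.nanmax(W[m][:,2]))
m=(W[...,2]>.116)&(W[...,2]<.124)&(np.hypot(W[...,0]-.515,W[...,1]-.302)<.12); print(cv2.minAreaRect(W[m][:,:2].astype(np.float32)))
delta([*p[:2],.158],19.7)
E
```

```text
1143 [0.47398509 0.28657501 0.17939285] ((0.47275859117507935, 0.2861265242099762), 0.012532525695860386) 0.1822987022543182
((0.5147252082824707, 0.30103445053100586), (0.2007872611284256, 0.07027114182710648), 19.598880767822266)
tcp [0.474  0.2855 0.2853] yaw x 19.63 tilt [-9.e-04 -5.e-04 -1.e+00] move cm [ 0.04 -0.1  12.73] twist -0.1
```

View pics/w4.png

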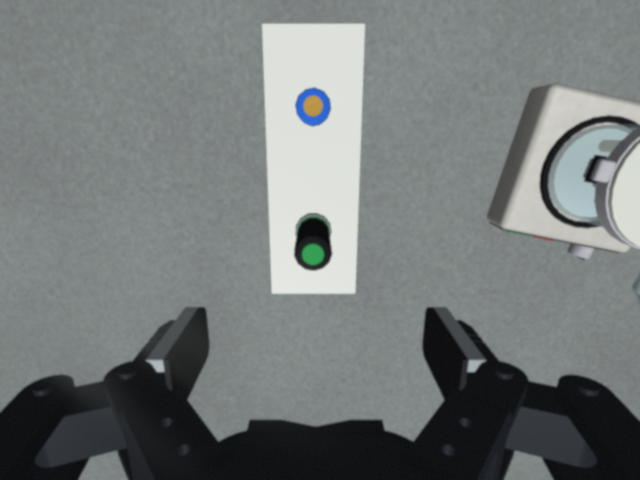

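The wrist view shows the probe's green top at (313,254) between the fingers and the electrode at (313,106). Alignment is within 1 mm, so I descend and grasp.

Request:
servo_tool --motion '[[[0,-0.08,3,0,-1],[0,-0.08,6,0,-1],[0,-0.08,9,0,-1],[0,-0.08,11.5,0,-1],[0,-0.08,12.7,0,-1]]]'

```text
time_s: 11.1
eef_pos: [0.4726, 0.2859, 0.1564]
eef_rot: [0.0, 0.985, 0.17, -0.002]
wrist_force: [0.3, 0.3, 0.3]
opening: 1.003
grasp_force: 0.0
```

Request:
servo_tool --motion '[[[0,0,0,0,-1],[0,0,0,0,0],[0,0,0,0,0.4],[0,0,0,0,1],[0,0,0,0,1]]]'

```text
time_s: 11.6
eef_pos: [0.4743, 0.2876, 0.1598]
eef_rot: [-0.0, 0.985, 0.171, 0.001]
wrist_force: [0.1, 0.1, 0.1]
opening: 0.334
grasp_force: 0.0
```

Request:
servo_tool --motion '[[[0,0,0,0,1],[0,0,0,0,1],[0,0,0,0,1],[0,0,0,0,1],[0,0,0,0,1]]]'

```text
time_s: 12.1
eef_pos: [0.4744, 0.2876, 0.1599]
eef_rot: [-0.0, 0.985, 0.171, 0.001]
wrist_force: [-1.0, 0.3, 6.3]
opening: 0.276
grasp_force: 58.6
```

Request:
servo_tool --motion '[[[0,0,-0.5,0,1],[0,0,-1.5,0,1],[0,0,-3,0,1],[0,0,-4.5,0,1],[0,0,-6.5,0,1]]]'

```text
time_s: 12.6
eef_pos: [0.4737, 0.2872, 0.225]
eef_rot: [0.0, 0.985, 0.171, -0.0]
wrist_force: [-0.1, -0.6, -1.8]
opening: 0.278
grasp_force: 58.8
```

Request:
servo_tool --motion '[[[0,0,-2.5,0,1],[0,0,-5,0,1],[0,0,-7.5,0,1],[0,0,-10,0,1],[0,0,-12.5,0,1]]]'

```text
time_s: 13.1
eef_pos: [0.4737, 0.2873, 0.3514]
eef_rot: [-0.0, 0.985, 0.171, 0.001]
wrist_force: [-0.1, 0.2, -0.9]
opening: 0.275
grasp_force: 58.8
```

Request:
servo_tool --motion '[[[0,0,-0.5,0,1],[0,0,-1,0,1],[0,0,-1,0,1],[0,0,-1,0,1]]]'

```text
time_s: 13.5
eef_pos: [0.4734, 0.2871, 0.3575]
eef_rot: [0.0, 0.985, 0.171, -0.001]
wrist_force: [0.5, -0.0, -2.4]
opening: 0.277
grasp_force: 58.8
```

```bash
python3 - <<'E'
from h import *
import pickle
delta([.598,.045,.36])
for n in ('top','scene'):
    c=cam(n); pickle.dump(c,open(n+'3.pkl','wb'))
    if n=='scene': save(c,n+'3.png',(320,40,520,240),3)
W=cloud(c); m=(np.hypot(W[...,0]-.474,W[...,1]-.287)<.012)&(W[...,2]>.13)&(W[...,2]<.31)
for z in np.arange(.14,.33,.02):
    k=m&(abs(W[...,2]-z)<.01); print(round(z,2),k.sum(),np.nanmean(W[k],0) if k.any() else '')
E
```

```text
tcp [0.4734 0.2871 0.3575] yaw x 19.65 tilt [-2.e-03 -7.e-04 -1.e+00] move cm [ 3.59 26.99 -0.26]  
0.14 0 
0.16 0 
0.18 0 
0.2 0 
0.22 46 [0.47619453 0.28501315 0.22161117]
0.24 55 [0.47604716 0.2850825  0.24053918]
0.26 52 [0.47615499 0.2849575  0.26056599]
0.28 58 [0.47604169 0.28533764 0.28003434]
0.3 57 [0.4761726  0.28507035 0.30041261]
0.32 0
```

View pics/scene3.png

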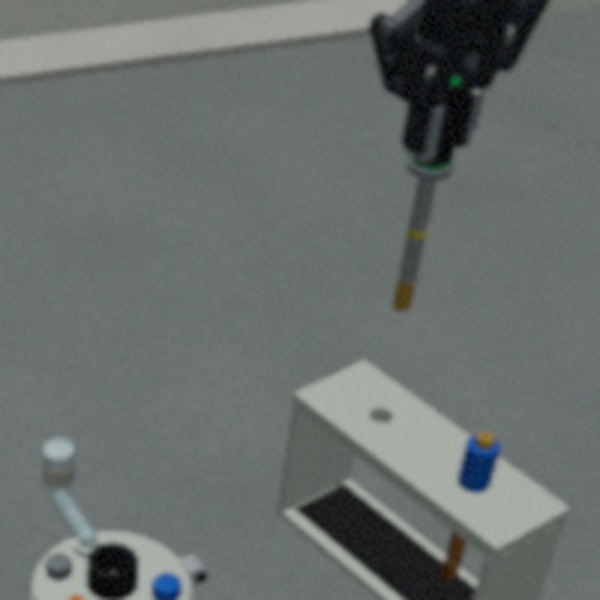

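The scene view shows the rod upright in the fingers, with its tip at (403,305) and its ring at (417,234); the rack hole is empty and the electrode untouched. Next I measure the open port and the rod in the same cameras.

```bash
cat >> h.py <<'E'
from scipy.optimize import least_squares
def port(c,W):
    m=(np.hypot(W[...,0]-.598,W[...,1]-.045)<.024)&(W[...,2]>.1515)&(W[...,2]<.16)
    Q=W[m][:,:2].astype(np.float32)
    # rim annulus 11..16.5 mm: centre maximising the fit
    f=lambda p:np.maximum(0,np.hypot(*(Q-p).T)-.0165)+np.maximum(0,.011-np.hypot(*(Q-p).T))
    r=least_squares(f,Q.mean(0),loss='soft_l1',f_scale=.001)
    return len(Q),r.x,cv2.minEnclosingCircle(cv2.convexHull(Q))
E
python3 - <<'E'
from h import *
import pickle
for n in ('top2','top3','scene2','scene3'):
    c=pickle.load(open(n+'.pkl','rb')); W=cloud(c); print(n,port(c,W))
    g=(np.hypot(W[...,0]-.598,W[...,1]-.045)<.022)&(c['pixels'].max(-1)<70)&(W[...,2]>.1)
    v,u=np.nonzero(c['pixels'].max(-1)<75)
    P=np.array([ray(c,a,b,.155) for a,b in zip(u,v) if abs(a-(299 if 't' in n[0] else 357))<25 and abs(b-(245 if 't' in n[0] else 233))<25])
    P=P[np.hypot(P[:,0]-.598,P[:,1]-.045)<.026]; print(' dark',len(P),P.min(0)[:2],P.max(0)[:2])
i=[]
for n,b in (('top3',(280,225,320,265)),('scene3',(335,210,380,255)),):
    c=pickle.load(open(n+'.pkl','rb')); x0,y0,x1,y1=b
    i.append(cv2.resize(c['pixels'][y0:y1,x0:x1,::-1],(400,400),interpolation=cv2.INTER_CUBIC))
cv2.imwrite('pics/port.png',np.hstack(i))
E
```

```text
top2 (40, array([0.59606753, 0.0436385 ]), ((0.5949666500091553, 0.04369774088263512), 0.015644114464521408))
 dark 141 [0.58014035 0.03179323] [0.62255442 0.07068916]
top3 (91, array([0.59650781, 0.04344547]), ((0.59628826379776, 0.04381072521209717), 0.01675657369196415))
 dark 42 [0.58014035 0.03137838] [0.60909307 0.05546951]
scene2 (113, array([0.59905829, 0.04517751]), ((0.5993615388870239, 0.045407332479953766), 0.01704377867281437))
 dark 193 [0.58598969 0.02721131] [0.62325838 0.05931066]
scene3 (115, array([0.59920895, 0.04537854]), ((0.5994036793708801, 0.04480684921145439), 0.01734088361263275))
 dark 193 [0.58598969 0.02721131] [0.62325838 0.05931066]
```

View pics/port.png

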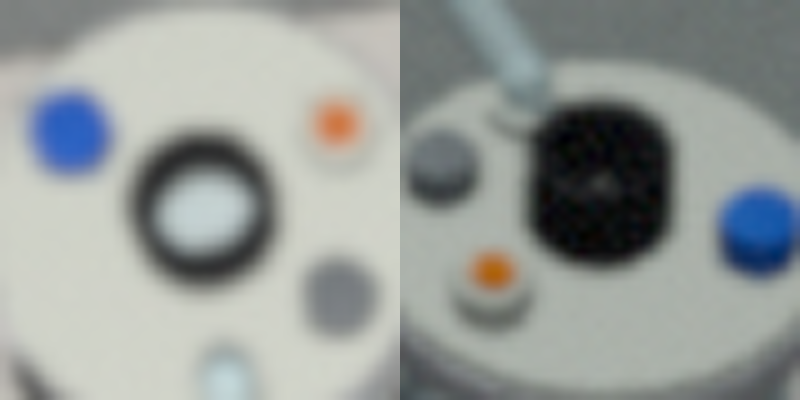

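The port's bore is visible at about (300,246) in the top image. The rim centre comes out as (0.5964, 0.0436) from the top camera, (0.599, 0.045) from the scene camera and (0.5978, 0.044) from the wrist. I move over it and measure the rod and port together in each camera.

Request:
servo_tool --motion '[[[0.4,2.7,0,0,1],[0.9,6.5,0,0,1],[1.4,10.5,0,0,1],[1.9,14.5,0,0,1],[2.4,18,0,0,1]]]'

```text
time_s: 14.1
eef_pos: [0.5573, 0.1241, 0.3579]
eef_rot: [-0.0, 0.985, 0.171, -0.001]
wrist_force: [0.1, 0.5, -1.1]
opening: 0.276
grasp_force: 59.0
```

Request:
servo_tool --motion '[[[0.5,3.4,0,0,1],[0.8,6.2,0,0,1],[1.1,8.1,0.5,0,1],[1.2,9,1.5,0,1],[1.2,9,2.5,0,1]]]'

```text
time_s: 14.6
eef_pos: [0.5985, 0.0447, 0.3321]
eef_rot: [-0.0, 0.985, 0.17, -0.001]
wrist_force: [-0.3, -0.5, -1.8]
opening: 0.274
grasp_force: 59.0
```

Request:
servo_tool --motion '[[[0,0,0.5,0,1],[0,0,0.5,0,1],[0,0,0.5,0,1],[0,0,0.5,0,1],[0,0,0.5,0,1]]]'

```text
time_s: 15.1
eef_pos: [0.5987, 0.0456, 0.3295]
eef_rot: [0.0, 0.985, 0.171, 0.001]
wrist_force: [0.2, 0.2, -0.8]
opening: 0.282
grasp_force: 59.0
```

```bash
python3 - <<'E'
from h import *
import pickle
delta([.598,.045,.24])
i=[]
for n in ('top','scene','wrist'):
    c=cam(n); pickle.dump(c,open(n+'4.pkl','wb')); W=wcloud(c) if n=='wrist' else cloud(c)
    if n=='wrist': print(c['fx'])
    print(n,port(c,W))
    m0=(np.hypot(W[...,0]-.598,W[...,1]-.045)<.016)
    for z in np.arange(.18,.27,.01):
        k=m0&(abs(W[...,2]-z)<.005); k.any() and print(round(z,3),k.sum(),np.round(np.nanmean(W[k],0),4))
    if n!='top':
        b=(325,120,385,250) if n=='scene' else (210,150,430,330)
        x0,y0,x1,y1=b; im=c['pixels'][y0:y1,x0:x1,::-1]; i.append(cv2.resize(im,(int(im.shape[1]*580/im.shape[0]) if n=='scene' else 530,580 if n=='scene' else 433),interpolation=cv2.INTER_CUBIC))
i[1]=np.pad(i[1],((0,147),(0,0),(0,0)))
cv2.imwrite('pics/over.png',np.hstack(i)); print([a.shape for a in i])
E
```

```text
tcp [0.5987 0.0456 0.3295] yaw x 19.69 tilt [ 1.2e-03 -1.0e-04 -1.0e+00] move cm [-0.09  0.03  8.95]  
top (24, array([0.59622787, 0.04344833]), ((0.595003604888916, 0.05442318692803383), 0.01245266292244196))
0.19 1 [0.5928 0.049  0.1869]
0.2 1 [0.5917 0.0481 0.2007]
0.21 2 [0.5932 0.0487 0.2081]
0.22 2 [0.5919 0.0477 0.2224]
0.23 1 [0.5902 0.0459 0.2342]
0.24 3 [0.5907 0.0455 0.2407]
0.25 3 [0.5911 0.0451 0.2478]
0.26 1 [0.5899 0.0422 0.2608]
scene (108, array([0.59892927, 0.04550539]), ((0.5991435647010803, 0.044836193323135376), 0.017192350700497627))
0.18 1 [0.6013 0.0439 0.1839]
0.19 23 [0.6024 0.0445 0.1902]
0.2 27 [0.6016 0.0447 0.1993]
0.21 32 [0.6015 0.0446 0.2096]
0.22 30 [0.6012 0.0443 0.2201]
0.23 29 [0.6015 0.0438 0.23  ]
0.24 24 [0.6022 0.0448 0.2399]
0.25 36 [0.6019 0.0443 0.2501]
0.26 33 [0.6015 0.0446 0.2608]
0.27 30 [0.6015 0.044  0.2708]
367.1647001027418
wrist (560, array([0.5973925 , 0.04373253]), ((0.597635805606842, 0.043920159339904785), 0.016395170241594315))
0.18 1 [0.6008 0.0391 0.1847]
0.19 55 [0.6014 0.0458 0.1907]
0.2 70 [0.6014 0.0452 0.2005]
0.21 81 [0.6011 0.045  0.2098]
0.22 79 [0.6013 0.0453 0.2203]
0.23 87 [0.601  0.0455 0.2301]
0.24 90 [0.6014 0.0452 0.24  ]
0.25 142 [0.6009 0.0453 0.2494]
0.26 127 [0.6014 0.0452 0.2598]
0.27 33 [0.6021 0.0456 0.267 ]
[(580, 267, 3), (580, 530, 3)]
```

View pics/over.png

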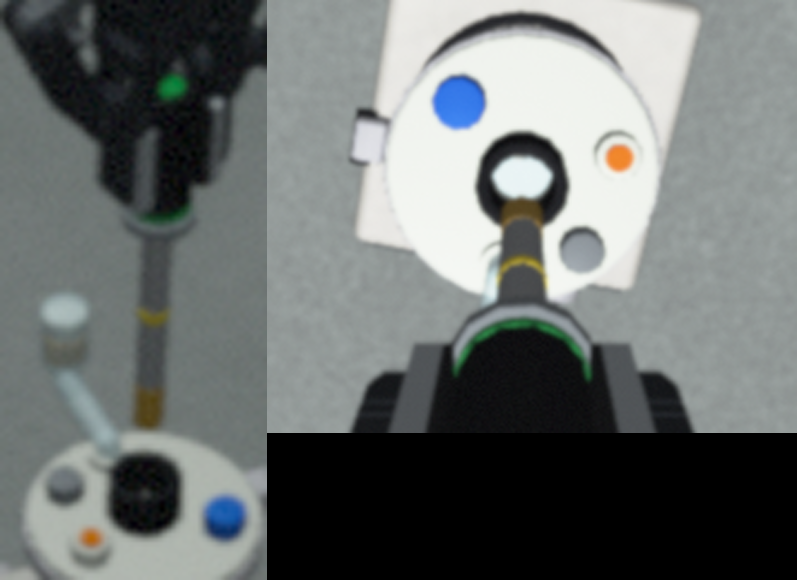

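The wrist view shows the rod tip over the port's near edge in perspective (tip at (522,210), bore at (522,178)), laterally centred. I check numerically by fitting the rod's known 6 mm radius.

```bash
cat >> h.py <<'E'
def rod(W,cdir,c0=(.598,.045),zr=(.188,.262)):
    m=(np.hypot(W[...,0]-c0[0],W[...,1]-c0[1])<.011)&(W[...,2]>zr[0])&(W[...,2]<zr[1]); Q=W[m]
    # axis a+b*(z-zm), radius 6 mm, seen from cdir
    f=lambda p:np.hypot(Q[:,0]-p[0]-p[2]*(Q[:,2]-.22),Q[:,1]-p[1]-p[3]*(Q[:,2]-.22))-.006
    r=least_squares(f,[c0[0],c0[1],0,0],loss='soft_l1',f_scale=.001).x
    return len(Q),np.round(r,4),'naive',np.round(np.mean(Q[:,:2],0)-.0047*np.array(cdir),4)
E
python3 - <<'E'
from h import *
import pickle
for n,d in (('scene4',(.944,-.331)),('wrist4',(.9418,.336))):
    c=pickle.load(open(n+'.pkl','rb')); W=wcloud(c) if n[0]=='w' else cloud(c)
    print(n,rod(W,d),port(c,W)[1:])
# rod silhouette in scene: lateral, and the wrist's tip row
c=pickle.load(open('wrist4.pkl','rb')); W=wcloud(c)
hsv=cv2.cvtColor(c['pixels'],cv2.COLOR_RGB2HSV).astype(int)
g=(hsv[...,0]>10)&(hsv[...,0]<28)&(hsv[...,1]>100)&(np.hypot(W[...,0]-.6,W[...,1]-.045)<.014)
v,u=np.nonzero(g); print('brass',len(v),u.min(),u.max(),v.min(),v.max(),np.nanmin(W[g][:,2]))
E
```

```text
scene4 (212, array([0.5972, 0.0459, 0.0021, 0.0013]), 'naive', array([0.5973, 0.046 ])) (array([0.59892927, 0.04550539]), ((0.5991435647010803, 0.044836193323135376), 0.017192350700497627))
wrist4 (685, array([ 0.5968,  0.0437, -0.0038, -0.0012]), 'naive', array([0.5968, 0.0437])) (array([0.5973925 , 0.04373253]), ((0.597635805606842, 0.043920159339904785), 0.016395170241594315))
brass 203 306 324 233 265 0.13889374825410666
```

Request:
servo_tool --motion '[[[0.1,0.05,0.4,0,1],[0.1,0.05,0.8,0,1],[0.1,0.05,1.2,0,1],[0.1,0.05,1.5,0,1],[0.1,0.05,1.7,0,1]]]'

```text
time_s: 15.75
eef_pos: [0.5995, 0.045, 0.3111]
eef_rot: [-0.0, 0.985, 0.171, -0.0]
wrist_force: [0.3, -0.0, -1.0]
opening: 0.276
grasp_force: 59.0
```

Request:
servo_tool --motion '[[[0,0,0,0,1],[0,0,0,0,1],[0,0,0,0,1],[0,0,0,0,1]]]'

```text
time_s: 16.15
eef_pos: [0.5998, 0.045, 0.312]
eef_rot: [0.0, 0.985, 0.171, 0.0]
wrist_force: [-0.4, -0.1, -2.2]
opening: 0.276
grasp_force: 59.0
```

```bash
python3 - <<'E'
from h import *
import pickle
for k in range(2):
  for n,d in (('scene',(.944,-.331)),('wrist',(.9418,.336))):
    c=cam(n); W=wcloud(c) if n[0]=='w' else cloud(c)
    print(n,np.round(c['obs']['eef_pos'],4),rod(W,d,zr=(.168,.24)),port(c,W)[1:])
    pickle.dump(c,open(n+'5.pkl','wb'))
delta([.598,.045,.24])
E
```

```text
scene [0.5998 0.045  0.312 ] (196, array([ 0.5984,  0.0456, -0.0081,  0.0075]), 'naive', array([0.5983, 0.0454])) (array([0.59939463, 0.04539746]), ((0.5993391871452332, 0.04474084451794624), 0.01650298200547695))
wrist [0.5997 0.045  0.312 ] (638, array([ 0.5978,  0.0434, -0.0022, -0.    ]), 'naive', array([0.5978, 0.0434])) (array([0.59738669, 0.04375594]), ((0.5976195335388184, 0.043768975883722305), 0.016494305804371834))
scene [0.5997 0.045  0.312 ] (199, array([ 0.5983,  0.0456, -0.0007,  0.0058]), 'naive', array([0.5982, 0.0453])) (array([0.59949405, 0.04567971]), ((0.6000668406486511, 0.04525159299373627), 0.016956916078925133))
wrist [0.5997 0.045  0.3119] (633, array([ 0.5978,  0.0433, -0.0024, -0.001 ]), 'naive', array([0.5977, 0.0434])) (array([0.59749168, 0.04381807]), ((0.5974161624908447, 0.04373999312520027), 0.01661403477191925))
tcp [0.5997 0.045  0.3119] yaw x 19.65 tilt [ 2.e-04 -0.e+00 -1.e+00] move cm [-0.16 -0.06  7.19]
```

Centred to within about 1 mm in both cameras, so I lower it slowly.

Request:
servo_tool --motion '[[[0,0,0.2,0,1],[0,0,0.5,0,1],[0,0,0.9,0,1],[0,0,1.3,0,1],[0,0,1.7,0,1]]]'

```text
time_s: 16.85
eef_pos: [0.5995, 0.045, 0.2942]
eef_rot: [-0.0, 0.985, 0.171, -0.0]
wrist_force: [-0.0, -0.1, -1.2]
opening: 0.278
grasp_force: 59.0
```

Request:
servo_tool --motion '[[[0,0,0.4,0,1],[0,0,0.8,0,1],[0,0,1.2,0,1],[0,0,1.6,0,1],[0,0,2,0,1]]]'

```text
time_s: 17.35
eef_pos: [0.5997, 0.045, 0.2745]
eef_rot: [0.0, 0.985, 0.171, 0.0]
wrist_force: [-0.0, -0.3, -2.4]
opening: 0.28
grasp_force: 59.0
```

```bash
python3 - <<'E'
from h import *
for n,d in (('scene',(.944,-.331)),('wrist',(.9418,.336))):
    c=cam(n); W=wcloud(c) if n[0]=='w' else cloud(c)
    print(n,np.round(c['obs']['eef_pos'],4),rod(W,d,zr=(.163,.21)),port(c,W)[1:])
delta([.5997,.045,.24])
E
```

```text
scene [0.5997 0.045  0.2745] (127, array([ 0.5981,  0.0452, -0.0117, -0.0033]), 'naive', array([0.5982, 0.0454])) (array([0.59675767, 0.04619288]), ((0.5993426442146301, 0.044567838311195374), 0.01691330410540104))
wrist [0.5993 0.0451 0.2736] (507, array([0.5973, 0.0434, 0.0033, 0.001 ]), 'naive', array([0.5973, 0.0434])) (array([0.59599161, 0.0433099 ]), ((0.5975639820098877, 0.04390532895922661), 0.01644113101065159))
tcp [0.5993 0.045  0.2739] yaw x 19.65 tilt [-1.3e-03  2.0e-04 -1.0e+00] move cm [0.04 0.02 3.39]
```

Request:
servo_tool --motion '[[[0.04,0,0.4,0,1],[0.04,0,0.8,0,1],[0.04,0,1.2,0,1],[0.04,0,1.6,0,1],[0.04,0,2,0,1]]]'

```text
time_s: 17.95
eef_pos: [0.6, 0.0452, 0.2543]
eef_rot: [-0.0, 0.985, 0.171, -0.0]
wrist_force: [-0.3, -0.1, -1.5]
opening: 0.278
grasp_force: 59.0
```

Request:
servo_tool --motion '[[[0,0,0.4,0,1],[0,0,0.8,0,1],[0,0,1.1,0,1],[0,0,1.3,0,1],[0,0,1.4,0,1]]]'

```text
time_s: 18.45
eef_pos: [0.6, 0.0452, 0.2405]
eef_rot: [-0.0, 0.985, 0.171, -0.0]
wrist_force: [-0.1, 1.4, -1.0]
opening: 0.276
grasp_force: 59.0
```

Request:
servo_tool --motion '[[[0,0,0,0,1],[0,0,0,0,1],[0,0,0,0,1]]]'

```text
time_s: 18.75
eef_pos: [0.6002, 0.0451, 0.241]
eef_rot: [0.0, 0.985, 0.171, 0.0]
wrist_force: [0.2, -0.2, -1.0]
opening: 0.278
grasp_force: 59.0
```

```bash
python3 - <<'E'
from h import *
for n,d in (('scene',(.944,-.331)),('wrist',(.9418,.336))):
    c=cam(n); W=wcloud(c) if n[0]=='w' else cloud(c)
    print(n,np.round(c['obs']['eef_pos'],4),rod(W,d,zr=(.162,.193)),port(c,W)[1:])
    hsv=cv2.cvtColor(c['pixels'],cv2.COLOR_RGB2HSV).astype(int)
    g=(hsv[...,0]>18)&(hsv[...,0]<34)&(hsv[...,1]>110)&(hsv[...,2]>90)&(np.hypot(W[...,0]-.6,W[...,1]-.045)<.02)
    print(' yellow',g.sum(),np.round(np.nanmean(W[g],0),4) if g.any() else '')
    k=(np.hypot(W[...,0]-.6,W[...,1]-.045)<.018)&(np.hypot(W[...,0]-.6,W[...,1]-.045)>.009)&(W[...,2]>.17)&(W[...,2]<.23)&(hsv[...,1]<60)&(hsv[...,2]>80)
    print(' collar z',np.round(np.nanpercentile(W[k][:,2],[2,20,50,80,98]),4) if k.any() else '')
delta([.5997,.045,.24])
E
```

```text
scene [0.6002 0.0451 0.241 ] (77, array([0.5996, 0.046 , 0.0145, 0.0084]), 'naive', array([0.599 , 0.0456])) (array([0.596499  , 0.04602076]), ((0.5995318293571472, 0.04470802843570709), 0.01677623763680458))
 yellow 4 [0.6049 0.0447 0.1564]
 collar z [0.2021 0.2031 0.2058 0.2068 0.2119]
wrist [0.6001 0.0452 0.241 ] (218, array([0.5982, 0.0436, 0.0014, 0.0018]), 'naive', array([0.5984, 0.0436])) (array([0.59580765, 0.0433031 ]), ((0.5975066423416138, 0.043799854815006256), 0.016521580517292023))
 yellow 73 [0.6027 0.0445 0.1566]
 collar z [0.2033 0.2051 0.2059 0.2068 0.2275]
tcp [0.6001 0.0452 0.241 ] yaw x 19.65 tilt [ 3.e-04  0.e+00 -1.e+00] move cm [-0.05  0.    0.1 ]
```

The ring is at 156 mm and the rod is centred to within about 1 mm. I make a 1 mm trim and hold for the reading.

Request:
servo_tool --motion '[[[-0.01,0,0.03,0,1],[-0.02,0,0.06,0,1],[-0.03,0,0.08,0,1],[-0.03,0,0.08,0,1],[-0.03,0,0.08,0,1]]]'

```text
time_s: 19.35
eef_pos: [0.5998, 0.0451, 0.24]
eef_rot: [-0.0, 0.985, 0.171, -0.0]
wrist_force: [-0.1, -0.1, -1.0]
opening: 0.276
grasp_force: 59.0
```

Request:
servo_tool --motion '[[[0,0,0,0,1],[0,0,0,0,1],[0,0,0,0,1],[0,0,0,0,1],[0,0,0,0,1]]]'

```text
time_s: 19.85
eef_pos: [0.5997, 0.0451, 0.24]
eef_rot: [-0.0, 0.985, 0.171, -0.0]
wrist_force: [0.3, 0.5, -2.1]
opening: 0.277
grasp_force: 59.0
```

Request:
servo_tool --motion '[[[0,0,0,0,1],[0,0,0,0,1],[0,0,0,0,1],[0,0,0,0,1],[0,0,0,0,1]]]'

```text
time_s: 20.35
eef_pos: [0.5998, 0.045, 0.24]
eef_rot: [0.0, 0.985, 0.171, 0.0]
wrist_force: [-0.3, -0.7, -1.0]
opening: 0.28
grasp_force: 59.0
```

Request:
servo_tool --motion '[[[0,0,0,0,1],[0,0,0,0,1],[0,0,0,0,1],[0,0,0,0,1],[0,0,0,0,1]]]'

```text
time_s: 20.85
eef_pos: [0.5998, 0.045, 0.24]
eef_rot: [-0.0, 0.985, 0.171, -0.0]
wrist_force: [-0.2, 0.2, -0.4]
opening: 0.278
grasp_force: 59.0
```

Request:
servo_tool --motion '[[[0,0,0,0,1],[0,0,0,0,1],[0,0,0,0,1],[0,0,0,0,1],[0,0,0,0,1]]]'

```text
time_s: 21.35
eef_pos: [0.5998, 0.0451, 0.24]
eef_rot: [-0.0, 0.985, 0.171, 0.0]
wrist_force: [-0.2, 0.4, -2.1]
opening: 0.282
grasp_force: 59.0
```

Request:
servo_tool --motion '[[[0,0,0,0,1],[0,0,0,0,1],[0,0,0,0,1],[0,0,0,0,1],[0,0,0,0,1]]]'

```text
time_s: 21.85
eef_pos: [0.5997, 0.0451, 0.24]
eef_rot: [-0.0, 0.985, 0.171, -0.0]
wrist_force: [0.1, 0.4, -2.1]
opening: 0.278
grasp_force: 59.0
```

Request:
servo_tool --motion '[[[0,0,0,0,1],[0,0,0,0,1],[0,0,0,0,1],[0,0,0,0,1],[0,0,0,0,1]]]'

```text
time_s: 22.35
eef_pos: [0.5998, 0.045, 0.24]
eef_rot: [-0.0, 0.985, 0.171, 0.0]
wrist_force: [-0.7, 0.3, -0.4]
opening: 0.279
grasp_force: 59.0
```

Request:
servo_tool --motion '[[[0,0,0,0,1],[0,0,0,0,1],[0,0,0,0,1],[0,0,0,0,1],[0,0,0,0,1]]]'

```text
time_s: 22.85
eef_pos: [0.5998, 0.0451, 0.24]
eef_rot: [0.0, 0.985, 0.171, 0.0]
wrist_force: [-0.8, 1.7, -1.2]
opening: 0.279
grasp_force: 59.0
```

Request:
servo_tool --motion '[[[0,0,0,0,1],[0,0,0,0,1],[0,0,0,0,1],[0,0,0,0,1],[0,0,0,0,1]]]'

```text
time_s: 23.35
eef_pos: [0.5997, 0.0451, 0.24]
eef_rot: [0.0, 0.985, 0.171, -0.0]
wrist_force: [-0.4, 0.8, -1.3]
opening: 0.279
grasp_force: 59.0
```

```bash
python3 - <<'E'
from h import *
for n,d in (('scene',(.944,-.331)),('wrist',(.9418,.336))):
    c=cam(n); W=wcloud(c) if n[0]=='w' else cloud(c)
    print(n,np.round(c['obs']['eef_pos'],4),rod(W,d,zr=(.162,.193))[1:],port(c,W)[2])
c=cam('scene'); W=cloud(c); m=(np.hypot(W[...,0]-.436,W[...,1]+.262)<.03)&(W[...,2]>.03)&(W[...,2]<.08); print('stopper',m.sum(),np.nanmean(W[m],0))
E
```

```text
scene [0.5997 0.0451 0.24  ] (array([ 0.5996,  0.0445,  0.0257, -0.0289]), 'naive', array([0.5983, 0.0455])) ((0.5996319055557251, 0.04516956955194473), 0.016919434070587158)
wrist [0.5997 0.0451 0.2399] (array([0.598 , 0.0435, 0.006 , 0.0031]), 'naive', array([0.598 , 0.0434])) ((0.5974962115287781, 0.044106483459472656), 0.016717493534088135)
stopper 204 [ 0.44056002 -0.26088449  0.04734769]
```

The probe has been still for 4 s and is centred to within about 1 mm, with the stopper in its bin. I hand in.

```bash
python3 -c "
from bench import ctrl
print(ctrl.hand_in())"
```

```text
the job is handed in; nothing more can be done
None
```

Handed in at about 23.5 s with no verdict returned: the stopper stands in the stopper bin, and the probe was held still in the port for about 4 s, still gripped, its ring level with the rim to about 1 mm and its rod centred to about 1 mm by camera.

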